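# Uncover the core slab

### The arm

A 6-joint arm with a two-finger parallel gripper is mounted at the origin on the work surface. World frame = base frame: x ahead of the robot, y to its left, z up, the work surface at z = 0. Lengths are in mm, angles in rad, forces in N, time in s.
With the tool pointing down it reaches from about 275 to 825 mm from the base axis. Payload 4.9 kg.
Tool frame: the origin (TCP) lies midway between the tips of the shut fingers; the grasp point (between the pads) lies 19 mm behind it; z points along the fingers, y is the line along which they close (so a half turn about z gives the same grasp; the last joint's range is limited). The gripper opens to 85 mm and grips with 20 to 120 N. Pads are 22 mm wide; open, the fingers measure 114 mm over their backs; the gripper's body (76 mm by 85 mm) begins 54 mm behind the grasp point. The pads swing forward as they close: fully open they stand 13 mm farther back than shut.
Start: joints at [0.976, 0.326, -0.193, 1.052, 0, 1.437], TCP at [244.563, 492.653, 231.281] pointing down, gripper open.
Joint ranges: [-2.65, 2.65], [-0.97, 1.79], [-1.3, 1.35], [-1.93, 2.1], [-1.47, 1.37], [-3.14, 3.14]. Speed limits (rad/s): [2.57, 2.57, 3.14, 3.14, 3.14, 3.14].

### API

Orientations are given as a unit quaternion [x, y, z, w].
In Python, from plant import r, viewer, workorder gives the robot as it stands.
- The arm moves only by the tool apply_moves, never from a script. Its argument "rows" is a list of rows, each a list of 4 numbers: the shift along the world's x, y, z in cm, then the turn about the world's z in rad. In form: [[tx, ty, tz, spin], ...]. A call has 1 to 8 rows; each row shifts and turns the commanded pose from where the row before left it; what a row does not reach is not made up. A row lasts 1/8 s, in which the tool goes at most 62.5 mm and 10.7 degrees, less where a joint would pass 70% of its speed; a pose out of reach is approached as far as the arm can. A call with a gripper value outside its range is refused whole. "gripper" is the opening in per cent of the stroke, from 0 (shut) to 100 (fully open), set as the call begins (left out, the last holds). The fingers move at their own pace and stop on an object; "newtons" is the grip in N (left out, the last holds). Time passes only in rows, so rows that do not move let the fingers close. It gives the time, the measured TCP pose, the force, the opening and the grip force at its end, in the units of the state.
- r.get_obs(): the state, without advancing time (a new reading comes with each control period).
- viewer.camera(name): name is "scene" or "side" or "wrist"; returns a dict with "color" (400x640x3 uint8, blue, green, red), "intrinsics" (3x3 intrinsics, pixels), "R" (3x3) and "t" (3): a world point X has camera coordinates R X + t. Camera axes: x right, y down, z forward; pixel columns grow to the right and rows downward; lengths in mm; the calibration is good to about 2 mm. The wrist camera is an equidistant fisheye: a pixel r from the principal point sees the ray r / f radians off the axis. A picture is of the moment at which its call begins. There is no depth.
- workorder.close_job(): hands the job in; it is judged then, once.
The state is a dict: "t": time; "joint_pos": joint angles; "joint_vel": joint speeds; "tau": joint torques, N m; "position": TCP position; "orientation": TCP orientation; "wrist_force": force on the tool from outside, world axes, zero at the start; "ft_torque": the same for the moment, N m; "grip_width": finger opening in mm; "gripper_force": force on a finger pad.
Only numpy, scipy, OpenCV 4.12 (cv2) and the standard library are available. Lean on these libraries where they do the work, as an engineer would, in place of code of your own. Each camera call takes 0.05 s, during which the arm holds its last target. There are 200 camera calls.

### The job

Press the orange snap tab of the wooden core tray all the way in, then push the released blue-framed cover along its runners, off its seat, until the whole dark slab lies uncovered. Only push the cover: it stays flat on its runners and is never lifted. Do not touch the slab, leave the other things on the table where they are, and finish clear of everything.

Things in the scene. Friction and masses are not known exactly. Their poses are not given: they have to be found in the camera images.
- tray: Pine core tray fixed to the table, 248 mm long (its x), 116 mm wide (its y), 53 mm high. Origin on its underside, under the centre of the cover's seat; z up; x points along the runners, from the seat (x -52 to 50 mm) past the tab to the open runners (up to the end stop's face at x 172 mm). The runners' top is 45 mm above the origin; the side walls, inner faces at y +-46 mm, rise to 53 mm, the end stop (x 172 to 184 mm) too, the rear wall (x -64 to -52 mm) to 49 mm.
- tab (a joint): Travel of the orange snap tab straight down: 0 out, 0.014 m fully in. It resists with about 5 N all the way, and stays where it is left. It stands 9 mm above the runners when out and blocks the cover; pressed in by more than 9 mm it lets the cover pass over it.
- tab_top (a point): Centre of the tab's flat orange top, which is 32 mm along the tray's x and 30 mm along its y; moves down with the tab. It lies at tray x 68 mm, y 0, 54 mm above the tray's underside when out. The cover's front edge is 2 mm from the tab's edge; beside and beyond the tab a finger has free room down to 36 mm above the tray's underside, across the 64 mm between the runners.
- cover: Loose sliding cover: clear window in a blue frame, 100 mm along its x, 87 mm wide, 6 mm thick, about 0.2 kg. Origin at the centre of its underside, axes as the tray's. On its seat it is at tray x 0, y 0, z 45 mm; it slides towards the tray's +x (up to 122 mm, at the end stop); the slab is wholly uncovered from 92 mm on.
- cover_lug (a point): Middle of the top of the cover's blue push lug, a solid rib 8 mm thick (cover x), 56 mm wide (cover y), standing 20 mm above the cover's top; its middle is at cover x -32 mm. Push on its face on the -x side.
- slab: Dark grey polished core slab fixed in the tray under the cover, 84 x 60 x 26 mm; origin at the centre of its underside, 10 mm above the tray's. Its top lies 9 mm under the cover.
- loupe: Bystander: steel folding hand lens lying flat, 34 mm round and 14 mm high, with a 40 mm handle; it lies beside the tray. Origin at its underside.
- marker: Bystander: black marker pen with a red cap, 132 mm long, 14 mm thick, lying beside the tray. Origin at its underside.
- acid_bottle: Bystander: small white dropper bottle with a red cap, 36 mm diameter, 72 mm tall, standing beside the tray. Origin at its underside.
- core_stub: Bystander: grey rock core stub standing on end, 48 mm diameter, 55 mm tall. Origin at its underside.
- chip_jar: Bystander: small pale jar, 48 mm diameter, 60 mm tall. Origin at its underside.
- hammer: Bystander: hammer lying on the table, handle along its own x. Origin at its underside.
- eraser: Bystander: black rubber eraser, 50 x 24 x 14 mm. Origin at its underside.
There are look-alikes about, which are no part of the job. There is more than one size of the cover; the job needs the largest.

How it is judged (in metres and radians):
On the way, in this order (a step that is already met when the one before it is completed fails the run):
1. the tab is pressed in while the cover is still on its seat (value of joint tab above 0.009 m and x of cover in the frame of tray below 0.006 m), for 0.1 s.
2. the cover is pushed along the runners until the slab is uncovered (x of cover in the frame of tray above 0.09 m), for 0.2 s.
At the end, for the whole second after the job is handed in: The tab is in (at least 9 mm), the cover lies at rest and flat on the runners, moved at least 90 mm along them from its seat so that the slab is uncovered (within 2 mm), no higher than 4 mm above the runners (value of joint tab above 0.009 m and x of cover in the frame of tray between 0.09 and 0.127 m and y of cover in the frame of tray between -0.008 and 0.008 m and z of cover in the frame of tray between 0.042 and 0.049 m and angle between cover's own z axis and vertical below 0.06 rad and linear speed of cover below 0.01 m/s); the robot touches nothing.
It fails at once if the cover is lifted more than 15 mm or tipped more than 0.3 rad (z of cover in the frame of tray above 0.06 m or angle between cover's own z axis and vertical above 0.3 rad).
It fails at once if the slab is touched by the robot (contact force between any of the fingers, the arm and slab above 0.5 N).
It fails at once if a bystander is moved more than 20 mm (distance of any of loupe, marker, acid_bottle, core_stub, chip_jar, hammer, eraser from where it was at the start of the episode above 0.02 m).
It also fails if it takes over 38 s, if anything falls off the work surface, if the arm or the gripper's body presses on something with over 40 N, if the wrist force passes 120 N, or if a joint passes its speed limit or range.

## Working session

There is one attempt and no reset: what is moved stays moved. The work goes in short steps, Python scripts to look and compute and a tool call to move; the robot and the scene stay as the last step left them, time stands still between calls to the robot, and variables do not carry over. Pictures are saved under pics/ and viewed, at most 10 in all, crops included, and the job is handed in when it is done.

Besides the shell and the picture viewer there is one more tool, called after ">>>" as name([rows], argument=value, ...), one row to a line, values as JSON. apply_moves: Moves the arm, as the interface text tells. Its arguments: {"type":"object","properties":{"rows":{"type":"array","items":{"type":"array","items":{"type":"number"}}},"gripper":{"type":"number"},"newtons":{"type":"number"}},"required":["rows"]}

```bash
mkdir -p pics; ls; python3 - <<'E'
from plant import r, viewer, workorder
import cv2,pickle
for n in ["scene","side"]:
    c=viewer.camera(n); cv2.imwrite(f"pics/{n}0.png",c["color"]); pickle.dump(c,open(f"{n}.pkl","wb"))
    print(n,c["intrinsics"],c["R"],c["t"])
print(r.get_obs())
E
```

```text
pics
scene [[385.28349185   0.         321.74335984]
 [  0.         385.28349185 198.42668198]
 [  0.           0.           1.        ]] [[-0.75649402  0.65350047  0.02557217]
 [ 0.32887118  0.41391792 -0.84883196]
 [-0.56529686 -0.63372636 -0.5280439 ]] [ 424.11756091 -107.28504929 1353.95350327]
side [[426.58706033   0.         320.942149  ]
 [  0.         426.58706033 200.25784465]
 [  0.           0.           1.        ]] [[ 0.81614292 -0.57781341  0.00651101]
 [-0.32443754 -0.4675235  -0.82229074]
 [ 0.47817467  0.66899435 -0.56903036]] [-443.41175103  192.57161569  889.94552124]
{'t': 0.1, 'joint_pos': array([ 9.75810283e-01,  3.26884618e-01, -1.93485012e-01,  1.05198650e+00,
        8.88101025e-06,  1.43661853e+00]), 'joint_vel': array([ 9.38674152e-04, -1.19116718e-03,  2.82120217e-03, -4.45287723e-05,
       -5.86074403e-04,  1.25096961e-03]), 'tau': array([ 6.46102035e-04, -4.44238544e+01,  2.63038659e+01,  7.86410936e-03,
       -1.39799395e-04, -2.27767117e-05]), 'position': array([244.25393453, 492.21144717, 230.57161221]), 'orientation': array([ 2.28370919e-01,  9.73573888e-01, -7.27057725e-04, -2.82229396e-04]), 'wrist_force': array([ 0.31071795, -0.61424631, -0.35553876]), 'ft_torque': array([ 1.33952740e-02,  4.63631046e-02, -7.41675069e-06]), 'gripper_force': 0.0, 'grip_width': 85.25022600879913}
```

View pics/scene0.png

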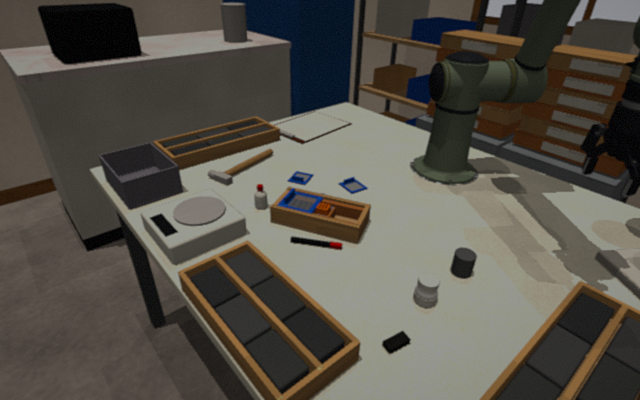

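View pics/side0.png

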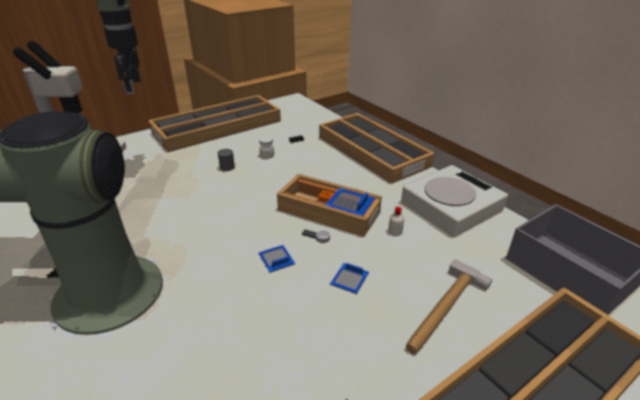

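The tray sits at about (320,212) in the scene view and (330,203) in the side view. The blue cover is on its seat, with the orange tab beside it at scene (325,208). The two loose small covers are look-alikes. I'll enlarge the tray in both views.

```bash
python3 - <<'E'
import cv2,numpy as np
a=cv2.imread("pics/scene0.png")[175:250,260:380]; b=cv2.imread("pics/side0.png")[165:240,270:390]
cv2.imwrite("pics/crop.png",np.vstack([cv2.resize(x,None,fx=4,fy=4,interpolation=cv2.INTER_CUBIC)for x in(a,b)]))
E
```

```text
(no output)
```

View pics/crop.png

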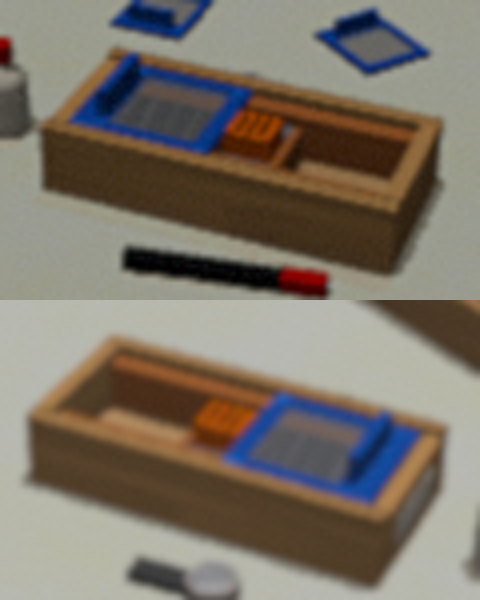

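The crops show the tray's outer corners clearly: in scene, (43,125), (397,212), (441,122) and (115,50) on the crop. The cover is at the left in scene, with its lug at the rear, and the tab points to the open right end. I'll fit x, y and yaw to these corners.

```bash
cat > h.py <<'E'
import numpy as np
def proj(c,X):
    p=(np.asarray(X)@c["R"].T+c["t"])@c["intrinsics"].T
    return p[:,:2]/p[:,2:]
def world(q,P):
    P=np.asarray(P,float);c,s=np.cos(q[2]),np.sin(q[2])
    return np.c_[q[0]+c*P[:,0]-s*P[:,1],q[1]+s*P[:,0]+c*P[:,1],P[:,2]]
E
python3 - <<'E'
import pickle,cv2,numpy as np
from scipy.optimize import least_squares
from h import *
S,D=[pickle.load(open(n+".pkl","rb")) for n in("scene","side")]
sp=[((-64,-58,53),43,125),((184,-58,53),397,212),((184,58,53),441,122),((-64,58,53),115,50),((-64,-58,0),43,190),((184,-58,0),390,272)]
dp=[((184,-58,53),112,338),((184,58,53),30,415),((-64,58,53),383,520),((-64,-58,53),445,430),((184,58,0),35,480),((-64,58,0),378,587)]
f=lambda p,o,v0:([a[0] for a in p],np.array([[ (a[1]+.5)/4-.5+o[0],(a[2]-v0+.5)/4-.5+o[1]] for a in p]))
sP,su=f(sp,(260,175),0);dP,du=f(dp,(270,165),300)
def res(q,w=(1,1)): return np.r_[w[0]*(proj(S,world(q,sP))-su).ravel(),w[1]*(proj(D,world(q,dP))-du).ravel()]
for w in((1,1),(1,0),(0,1)):
    b=min((least_squares(res,[400,0,y],args=(w,),loss="soft_l1") for y in(0,1.5,3,-1.5)),key=lambda s:s.cost); print(w,b.x,b.cost,res(b.x).round(1))
    if w==(1,1): q=b.x
np.save("q.npy",q)
pts=[(68,0,54),(-32,0,71),(-36,0,71),(184,0,53)]
print(world(q,pts))
o=[]
for c,n in((S,"scene"),(D,"side")):
    im=cv2.imread(f"pics/{n}0.png");uv=proj(c,world(q,sP[:4]+[(52,-15,54),(84,-15,54),(84,15,54),(52,15,54),(-32,-28,71),(-32,28,71),(50,-43,51),(50,43,51)]))
    x0,y0=(260,165) 
    k=cv2.resize(im[y0:y0+75+12,x0:x0+130],None,fx=4,fy=4,interpolation=cv2.INTER_CUBIC)
    for u in uv: cv2.circle(k,tuple(int(t) for t in ((u-(x0,y0)+.5)*4-.5)),2,(0,255,0),-1)
    o.append(k)
cv2.imwrite("pics/ov.png",np.hstack(o)[:, :1040][:,::1] if 0 else np.vstack(o)[:600] if 0 else cv2.resize(np.vstack(o),None,fx=.85,fy=.85))
E
```

```text
(1, 1) [575.58329776 -79.24631551   2.06955762] 11.036743611994654 [-2.1 -0.2 -0.7 -0.7  0.1 -1.6 -1.6 -1.6 -1.2 -0.1 -0.5  1.2 -0.7 -1.5
 -1.8 -0.1 -0.6 -0.4  0.3 -2.2 -2.   0.2 -0.8  0.1]
(1, 0) [574.02233882 -76.34960234   2.05875308] 3.46930126806887 [-1.1 -0.1  0.1 -0.   1.3 -0.9 -0.3 -1.4 -0.2 -0.1  0.3  1.9 -1.2 -2.1
 -2.7 -0.9 -2.2 -0.7 -0.8 -2.4 -2.9 -0.6 -2.3 -0.2]
(0, 1) [576.2527583  -82.27974332  -4.22167143] 3.408946996749845 [-3.1 -0.7 -2.1 -0.9 -0.8 -1.6 -2.2 -1.9 -2.1 -0.7 -1.9  1.   0.4 -1.3
 -0.9 -0.   0.2  0.2  1.3 -1.6 -1.1  0.3 -0.   0.7]
[[ 543.05630666  -19.53036412   54.        ]
 [ 590.8901171  -107.34793969   71.        ]
 [ 592.80346952 -110.86064271   71.        ]
 [ 487.56908655   82.33802354   53.        ]]
```

View pics/ov.png

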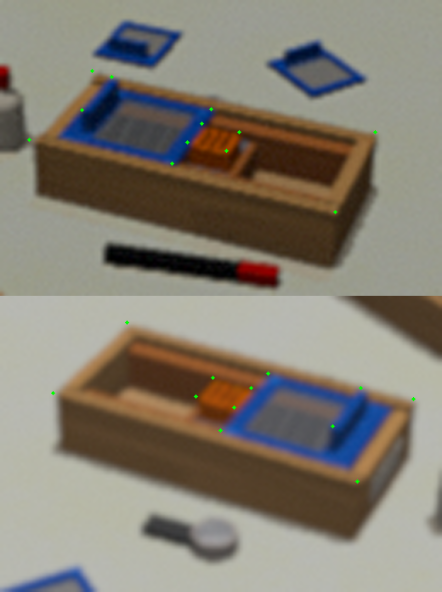

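The fit matches the tab, lug and frame to about 4 mm: tray origin near (576,-79), yaw about 2.07. I'll move above it, shut the gripper, align it, and refine with the wrist camera.

>>> apply_moves([
  [1.9,-3.2,0,-0.08],
  [1.9,-3.2,0,-0.08],
  [1.9,-3.2,0,-0.08],
  [1.9,-3.2,0,-0.08],
  [1.9,-3.2,0,-0.08],
  [1.9,-3.2,0,-0.08],
  [1.9,-3.2,0,-0.08],
  [1.9,-3.2,0,-0.06],
], gripper=0)

```text
t: 1.1
position: [396.8, 235.5, 231.0]
orientation: [0.515, 0.857, -0.0, -0.0]
wrist_force: [0.5, 0.2, -0.1]
grip_width: -0.1
gripper_force: 0.0
```

>>> apply_moves([
  [1.9,-3.2,0,0],
  [1.9,-3.2,0,0],
  [1.9,-3.2,0,0],
  [1.9,-3.2,0,0],
  [1.9,-3.2,0,0],
  [1.9,-3.2,0,0],
  [1.9,-3.2,0,0],
  [0,0,0,0],
])

```text
t: 2.1
position: [530.4, 10.7, 230.7]
orientation: [0.516, 0.857, -0.0, -0.0]
wrist_force: [-1.0, 0.3, 0.1]
grip_width: -0.0
gripper_force: 0.0
```

```bash
python3 - <<'E'
from plant import r, viewer
import cv2,pickle,numpy as np
c=viewer.camera("wrist"); pickle.dump(c,open("wrist.pkl","wb")); cv2.imwrite("pics/w0.png",c["color"])
o=r.get_obs();print(c["intrinsics"],-c["R"].T@c["t"],c["R"],o["position"],o["orientation"],o["joint_pos"],o["grip_width"])
E
```

```text
[[309.70691629   0.         321.00314459]
 [  0.         309.70691629 198.90238312]
 [  0.           0.           1.        ]] [499.40094735  68.12510538 375.25680229] [[ 8.84521831e-01  4.66498203e-01 -7.46334485e-04]
 [ 4.50701339e-01 -8.54154575e-01  2.59399818e-01]
 [ 1.20372064e-01 -2.29781176e-01 -9.65769733e-01]] [529.50463415  11.86476916 230.67504114] [ 5.15324321e-01  8.56995009e-01 -1.52235947e-04 -6.13422479e-04] [-1.17142287e-01  2.89961630e-01 -2.45330127e-01  1.03674799e+00
  2.27527832e-04  9.65629903e-01] -0.02153300290642617
```

View pics/w0.png

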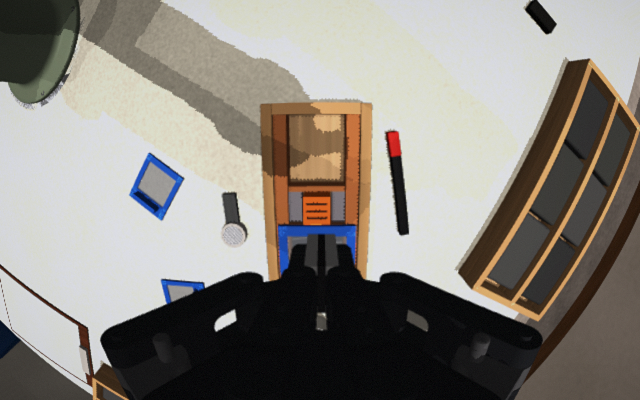

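The wrist view shows the tray straight and upright: end stop along row 103 (columns 262–372), tab at (316,208), cover front edge at row 226. I'll cast these points onto planes of known height.

```bash
cat >> h.py <<'E'
def cast(c,uv,z):
    K=c["intrinsics"];d=(np.asarray(uv,float)-[K[0,2],K[1,2]])/K[0,0];t=np.linalg.norm(d)
    v=c["R"].T@np.r_[np.sin(t)*d/t,np.cos(t)];o=-c["R"].T@c["t"]
    return o+v*(z-o[2])/v[2]
def tray(q,P): 
    c,s=np.cos(q[2]),np.sin(q[2]);d=P[:2]-q[:2];return np.r_[c*d[0]+s*d[1],-s*d[0]+c*d[1]]
E
python3 - <<'E'
import pickle,cv2,numpy as np
from h import *
c=pickle.load(open("wrist.pkl","rb"));q=np.load("q.npy");im=c["color"]
k=im[90:240,250:385];cv2.imwrite("pics/wc.png",cv2.resize(k,None,fx=4,fy=4,interpolation=cv2.INTER_CUBIC))
h=cv2.cvtColor(im,cv2.COLOR_BGR2HSV)
m=(h[...,0]<12)&(h[...,1]>200)&(h[...,2]>150);m[:, :295]=0;m[:,340:]=0;m[:185]=0;m[240:]=0
ys,xs=np.nonzero(m);print("tab px",xs.min(),xs.max(),ys.min(),ys.max())
for uv,z,n in [((262,103),53,"end 184,58"),((372,103),53,"184,-58"),((278.5,226),51,"cov 50,43.5"),((355,226),51,"50,-43.5"),((xs.min(),ys.min()),54,"tab 84,15"),((xs.max()+1,ys.min()),54,"84,-15")]:
    P=cast(c,uv,z);print(n,P.round(1),tray(q,P).round(1))
E
```

```text
tab px 303 329 197 224
end 184,58 [437.4  54.   53. ] [183.1  57.6]
184,-58 [538.3 106.9  53. ] [181.3 -56.3]
cov 50,43.5 [512.4 -59.1  51. ] [48.  45.9]
50,-43.5 [588. -19.  51.] [ 46.9 -39.8]
tab 84,15 [521.4 -15.5  54. ] [82.  17.1]
84,-15 [547.   -1.9  54. ] [ 81.6 -11.9]
```

View pics/wc.png

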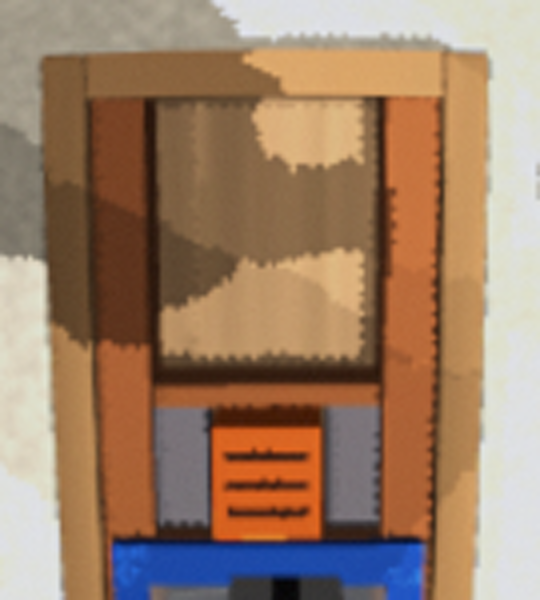

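The crop gives clean corners: tab top front edge (212–322, 427), cover front edge (112–424, 542) and end stop inner corners (85,97) and (442,97). I'll refit the pose with these.

```bash
python3 - <<'E'
import pickle,numpy as np
from scipy.optimize import least_squares
from h import *
from plant import r
c=pickle.load(open("wrist.pkl","rb"))
pts=[((184,58,53),44,57),((184,-58,53),489,57),((172,46,53),85,97),((172,-46,53),442,97),((84,15,54),212,427),((84,-15,54),322,427),((50,43.5,51),112,542),((50,-43.5,51),424,542)]
W=np.array([cast(c,((u+.5)/4-.5+250,(v+.5)/4-.5+90),p[2]) for p,u,v in pts])
f=lambda q:(world(q,[p[0] for p in pts])-W)[:,:2].ravel()
q=least_squares(f,np.load("q.npy"),loss="soft_l1").x;print(q,f(q).round(1));np.save("q.npy",q)
o=r.get_obs();print(o["position"],"tool y angle",2*np.arctan2(o["orientation"][1],o["orientation"][0])-np.pi/2,"want",q[2]-np.pi/2)
print(world(q,[(69,0,54),(-60,0,60),(-47,0,60),(58,0,60)]).round(1), "xdir",np.cos(q[2]),np.sin(q[2]))
E
```

```text
[573.03807568 -82.65405447   2.05776692] [-0.8  0.3 -0.4  1.1  0.8 -0.1  0.3  0.1 -0.2 -0.4  0.2 -0.1  0.2 -0.2
 -0.1 -0.3]
[529.50463415  11.86476916 230.67504114] tool y angle 0.4880239953610621 want 0.48697059770185236
[[ 540.7  -21.7   54. ]
 [ 601.1 -135.7   60. ]
 [ 595.  -124.2   60. ]
 [ 545.9  -31.4   60. ]] xdir -0.4679507915392188 0.8837545228726236
```

Sub-mm residuals. Next I'll go above the tab and descend.

>>> apply_moves([
  [0.55,-1.65,-3,0],
  [0.55,-1.65,-3,0],
  [0,0,-3,0],
  [0,0,-3,0],
  [0,0,-2.5,0],
  [0,0,-1.5,0],
  [0,0,-0.4,0],
  [0,0,0,0],
])

```text
t: 3.15
position: [540.8, -20.1, 67.7]
orientation: [0.514, 0.858, 0.0, 0.0]
wrist_force: [-0.2, 0.3, 0.1]
grip_width: 0.1
gripper_force: 0.0
```

>>> apply_moves([
  [0,0,-0.6,0],
  [0,0,-0.5,0],
  [0,0,-0.5,0],
  [0,0,-0.4,0],
  [0,0,-0.3,0],
  [0,0,0,0],
])

```text
t: 3.9
position: [540.6, -20.4, 44.1]
orientation: [0.514, 0.857, -0.0, 0.0]
wrist_force: [-0.1, -0.0, -0.1]
grip_width: 0.0
gripper_force: 0.1
```

Force reads zero at 10 mm of supposed travel, so I'll check by eye.

```bash
python3 - <<'E'
from plant import viewer
import cv2,numpy as np
a=viewer.camera("scene")["color"][150:250,260:380]; b=viewer.camera("side")["color"][140:240,270:390]
cv2.imwrite("pics/c2.png",np.hstack([cv2.resize(x,(396,330),interpolation=cv2.INTER_CUBIC)for x in(a,b)]))
E
```

```text
(no output)
```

View pics/c2.png

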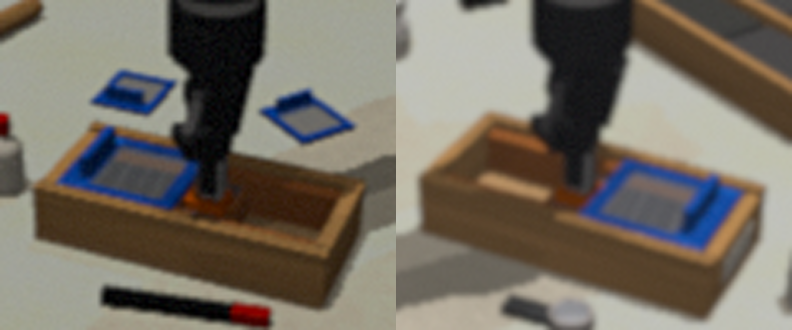

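The fingers stand on the tab, which has sunk, and the cover is still seated. I'll continue to the bottom.

>>> apply_moves([
  [0,0,-0.2,0],
  [0,0,-0.2,0],
  [0,0,-0.1,0],
  [0,0,0,0],
  [0,0,0,0],
])

```text
t: 4.62
position: [540.6, -20.4, 40.0]
orientation: [0.514, 0.858, 0.0, 0.0]
wrist_force: [-3.6, 1.6, 9.7]
grip_width: 0.3
gripper_force: 5.3
```

Fully in (tip at 40.0 mm, force rising). Next: up, over behind the lug, and down.

>>> apply_moves([
  [0,0,1.5,0],
  [0,0,4,0],
  [1.5,-2.9,0,0],
  [1.5,-2.9,0,0],
  [1.55,-2.9,0,0],
  [1.5,-2.8,0,0],
  [0,0,0,0],
  [0,0,0,0],
])

```text
t: 5.62
position: [600.5, -134.9, 94.2]
orientation: [0.514, 0.857, 0.0, -0.001]
wrist_force: [0.5, 1.3, -0.1]
grip_width: -0.2
gripper_force: 0.0
```

```bash
python3 - <<'E'
from plant import r
from h import *
o=r.get_obs();print(o["position"],tray(np.load("q.npy"),o["position"]),o["wrist_force"])
E
```

```text
[ 600.48108919 -134.90157393   94.18213972] [-59.01596152   0.19638078] [ 0.45332514  1.33210886 -0.08482162]
```

>>> apply_moves([
  [0,0,-1.5,0],
  [0,0,-1.5,0],
  [0,0,-0.7,0],
  [-0.23,0.44,0,0],
  [-0.23,0.44,0,0],
  [-0.23,0.44,0,0],
  [-0.23,0.44,0,0],
  [0,0,0,0],
])

```text
t: 6.62
position: [591.9, -117.3, 57.6]
orientation: [0.514, 0.858, 0.0, 0.0]
wrist_force: [0.4, -0.9, 0.1]
grip_width: -0.2
gripper_force: 0.0
```

>>> apply_moves([
  [-0.23,0.44,0,0],
  [-0.47,0.88,0,0],
  [-0.47,0.88,0,0],
  [-0.47,0.88,0,0],
  [-0.47,0.88,0,0],
  [-0.47,0.88,0,0],
  [0,0,0,0],
])

```text
t: 7.5
position: [565.0, -68.0, 57.0]
orientation: [0.514, 0.858, 0.0, -0.001]
wrist_force: [0.3, -0.1, 0.0]
grip_width: 0.2
gripper_force: 0.0
```

```bash
python3 - <<'E'
from plant import r,viewer
from h import *
import cv2
o=r.get_obs();print(o["position"],tray(np.load("q.npy"),o["position"]),o["wrist_force"])
a=viewer.camera("scene")["color"][150:250,260:380]; b=viewer.camera("side")["color"][140:240,270:390]
cv2.imwrite("pics/c3.png",np.hstack([cv2.resize(x,(396,330),interpolation=cv2.INTER_CUBIC)for x in(a,b)]))
E
```

```text
[564.95173782 -67.98820822  56.95080466] [16.74501616  0.28344329] [ 0.33022782 -0.07638232  0.00749766]
```

View pics/c3.png

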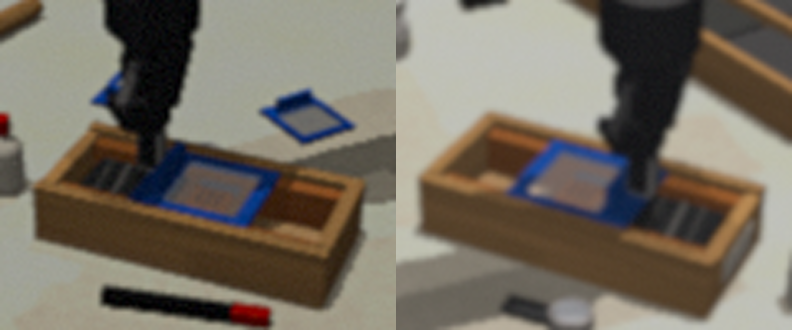

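The cover slides flat over the tab with the slab half uncovered. I'll push 43 mm more, back off, and rise.

>>> apply_moves([
  [-0.47,0.88,0,0],
  [-0.47,0.88,0,0],
  [-0.47,0.88,0,0],
  [-0.38,0.71,0,0],
  [-0.23,0.44,0,0],
  [0,0,0,0],
  [0,0,0,0],
])

```text
t: 8.48
position: [546.0, -31.5, 57.3]
orientation: [0.514, 0.857, 0.0, 0.0]
wrist_force: [0.4, 0.4, -0.0]
grip_width: -0.0
gripper_force: 0.0
```

>>> apply_moves([
  [0.23,-0.44,0,0],
  [0.23,-0.44,0,0],
  [0,0,2,0],
  [0,0,4,0],
  [0,0,5,0],
  [1,-3,4,0],
  [1,-4,2,0],
  [0,0,0,0],
])

```text
t: 9.48
position: [572.4, -113.5, 229.3]
orientation: [0.516, 0.857, 0.0, 0.002]
wrist_force: [-0.8, 0.2, -0.5]
grip_width: 0.6
gripper_force: 0.0
```

>>> apply_moves([
  [0,-4,0,0],
  [0,-4,0,0],
  [0,-4,0,0],
  [0,0,0,0],
])

```text
t: 9.98
position: [569.8, -232.2, 226.0]
orientation: [0.516, 0.857, -0.0, -0.001]
wrist_force: [0.6, 0.5, 0.5]
grip_width: 0.1
gripper_force: 0.0
```

```bash
python3 - <<'E'
from plant import r,viewer
from h import *
import cv2
q=np.load("q.npy");S=viewer.camera("scene");D=viewer.camera("side");o=[]
for c,x0,y0 in((S,260,150),(D,270,140)):
    k=cv2.resize(c["color"][y0:y0+100,x0:x0+120],(480,400),interpolation=cv2.INTER_CUBIC)
    for X in(90,105,120):
        for u in proj(c,world(q,[(X-50,-43,51),(X-50,43,51)])): cv2.circle(k,tuple(int(t) for t in((u-(x0,y0))*4)),2,(0,X==105 and 255,X!=105 and 255),-1)
    o.append(k)
cv2.imwrite("pics/c4.png",cv2.resize(np.hstack(o),None,fx=.82,fy=.82));print(r.get_obs()["position"])
E
```

```text
[ 569.82158538 -229.61481446  226.28055275]
```

View pics/c4.png

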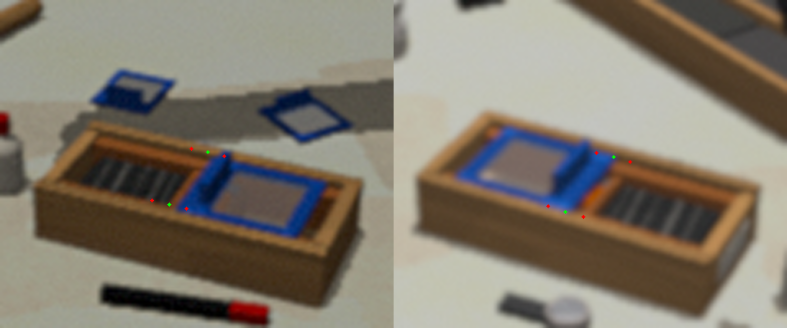

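The slab is fully uncovered, and the cover is flat at roughly 95–113 mm by eye. A wrist-view measurement will settle it.

```bash
python3 - <<'E'
from plant import viewer
from h import *
import cv2
q=np.load("q.npy");c=viewer.camera("wrist");h=cv2.cvtColor(c["color"],cv2.COLOR_BGR2HSV)
m=((h[...,0]>100)&(h[...,0]<125)&(h[...,1]>170)&(h[...,2]>60))
T=[]
for v,u in zip(*np.nonzero(m)):
    if abs(u-320)<200:
        p=tray(q,cast(c,(u,v),51))
        if abs(p[1])<46 and -60<p[0]<175: T.append(p)
T=np.array(T);e=T[abs(T[:,1])>32]   # beside the lug (rear/front corners)
print(len(T),"x",np.percentile(e[:,0],[0,1,99,100]),"y",np.percentile(T[:,1],[1,99]))
E
```

```text
924 x [56.01567463 56.32057144 74.0257393  74.47892859] y [-43.34223994  41.68121672]
```

```bash
python3 -c "
from plant import workorder
print(workorder.close_job())"
```

```text
the job is handed in; nothing more can be done
None
```

I pressed the tab fully in and pushed the cover about 106 mm along the runners (measured with the wrist camera), so the slab is wholly uncovered; the arm finished clear and I handed the job in, but no verdict came back.

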